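# Stand the turned post up against the bench stop

### The job

Among the pieces on the workbench, a turned wooden post with a ball on one end lies in front of the bench stop. While it is still lying down, push its flat foot up against the stop, then raise the ball end, keeping the foot down on the bench, until the post stands upright close against the front of the stop with its ball on top, and let go. Leave the plain round blank beside it where it lies.

Things in the scene. Friction and masses are not known exactly. Their poses are not given: they have to be found in the camera images.
- post_center (a point): the turned post: light wood, 174 mm long, 150 to 250 g: a foot collar 48 mm across and 18 long, a 38 mm shaft, a 24 mm neck 14 mm long, and a ball 48 mm across at the other end. Point on the axis, half-way along: 87 mm from the foot face, 63 mm from the ball's centre. x runs along it from foot to ball. Starts lying on the bench, foot towards the stop. Gripped by the ball, it swivels in the fingers
- post_foot (a point): centre of the post's flat foot face (48 mm across), on the axis; same axes as the post. At the start it lies 24 mm above the bench and 15 to 60 mm short of the stop's front face, left or right of the stop's middle; the post is within about 9 degrees of square to the face
- stop: the bench stop: dark-wood batten fixed to the bench, 320 mm long, 35 thick, 60 high. Origin on the bench at the foot of its front face, midway along; x points level into the batten (away from the post), y along the face, z up. The front face is the plane x = 0, from y = -160 to +160 mm
- blank_center (a point): bystander: a plain round blank of the same wood, 48 mm across and 174 mm long, an untouched cylinder without ball or neck, lying beside the post, about 140 mm from it; the point is its centre, x runs along it. Other bystanders: mallet, chisel, marking gauge, try square, short standing stub 50 mm high, flat offcut, glue bottle
Not all that is in view belongs to the job. What is shaped like the part that bears post_center but red or turquoise is not meant.

How it is judged:
By the outcome, as a careful person would: the job done as asked, in the order asked, and still so for the second after the job is handed in, with the robot touching nothing.
It also fails if it takes over 38 s, if anything falls off the work surface, if the arm or the gripper's body presses on something with over 40 N, if the wrist force passes 120 N, or if a joint passes its speed limit or range.

### The arm

A 6-joint arm with a two-finger parallel gripper is mounted at the origin on the work surface. World frame = base frame: x ahead of the robot, y to its left, z up, the work surface at z = 0. Lengths are in m, angles in rad, forces in N, time in s.
With the tool pointing down it reaches from about 0.35 to 0.95 m from the base axis. Payload 17.4 kg.
Tool frame: the origin (TCP) lies where the fingers leave the gripper's body, on its centre line; the fingertips stand 84 mm ahead of it and the grasp point (between the pads) lies 65 mm ahead of it (arm.tcp_to_grasp is the distance from the TCP to the grasp point, in m); y points along the fingers, x is the direction in which the jaws open and shut, and the axes are right-handed (so a half turn about y gives the same grasp; the last joint's range is limited). The gripper opens to 93 mm and grips with 3 to 60 N. Pads are 15 mm wide; open, the fingers measure 128 mm over their backs; the gripper's body (75 mm by 188 mm) begins 65 mm behind the grasp point.
Start: joints at [-1.328, 0.116, 1.442, -0, 1.584, -0.038], TCP at [0.187, -0.649, 0.303] pointing down, gripper open.
Joint ranges: [-2.83, 2.83], [-0.83, 2.19], [0.07, 2.5], [-1.14, 4.28], [0.01, 3], [-2.97, 2.97]. Speed limits (rad/s): [1.89, 1.89, 2.22, 3.14, 3.14, 3.14].

### API

Orientations are given as a rotation vector (axis times angle).
In Python, from workcell import arm, imaging gives the robot as it stands.
- The arm moves only by the tool servo_tool, never from a script. Its arguments are lists of equal length, an entry for each row: "delta_pos": the shift along the tool's x, y, z in m, a list of three; "dr": the turn, a rotation vector about the tool's x, y, z in rad, a list of three. A call has 1 to 12 rows; each row shifts and turns the commanded pose from where the row before left it, along the tool's axes as they then stand; what a row does not reach is not made up. A row lasts 1/12 s, in which the tool goes at most 41.7 mm and 7.16 degrees, less where a joint would pass 70% of its speed; a pose out of reach is approached as far as the arm can. A call with a gripper value outside its range is refused whole. "grip" is the gripper command: -1 is shut, 1 is fully open, values between are in proportion, set as the call begins (left out, the last holds). The fingers move at their own pace and stop on an object; "grip_force" is the grip in N (left out, the last holds). Time passes only in rows, so rows that do not move let the fingers close. It gives the time, the measured TCP pose, the force and the opening at its end, in the units of the state.
- arm.read_state(): the state, without advancing time (a new reading comes with each control period).
- imaging.get_image(name): name is "scene" or "top" or "wrist"; returns a dict with "pixels" (400x640x3 uint8, red, green, blue), "range_z" (400x640 float32, m along the optical axis (not along the pixel's ray), 0 where there is no reading), "fx", "fy", "cx", "cy" (pixels), "camera_from_world" (4x4, takes a point from world to camera coordinates); the wrist camera has in their place "tool_from_camera" (4x4, takes a point from camera to tool coordinates, whose origin is the TCP and whose axes are the tool frame's). Camera axes: x right, y down, z forward; pixel columns grow to the right and rows downward; lengths in m; the calibration is good to about 2 mm. A picture is of the moment at which its call begins: read the wrist's pose just before it.
- arm.close_job(): hands the job in, once; it reports no verdict.
The state is a dict: "t": time; "qpos": joint angles; "joint_vel": joint speeds; "tau": joint torques, N m; "tcp_pos": TCP position; "ee_rot": TCP orientation; "contact_force": force on the tool from outside, world axes, zero at the start; "torque": the same for the moment, N m; "finger_gap": finger opening in m.
Only numpy, scipy, OpenCV 4.12 (cv2) and the standard library are available. Lean on these libraries where they do the work, as an engineer would, in place of code of your own. Each camera call takes 0.05 s, during which the arm holds its last target.

## Working session

There is one attempt and no reset: what is moved stays moved. The work goes in short steps, Python scripts to look and compute and a tool call to move; the robot and the scene stay as the last step left them, time stands still between calls to the robot, and variables do not carry over. Pictures are saved under pics/ and viewed, and the job is handed in when it is done.

Besides the shell and the picture viewer there is one more tool, called after ">>>" as name(argument=value, ...), one argument or row to a line, values as JSON. servo_tool: Moves the arm, as the interface text tells. Its arguments: {"type":"object","properties":{"delta_pos":{"type":"array","items":{"type":"array","items":{"type":"number"}}},"dr":{"type":"array","items":{"type":"array","items":{"type":"number"}}},"grip":{"type":"number"},"grip_force":{"type":"number"}},"required":["delta_pos","dr"]}

```bash
ls; mkdir -p pics
python3 - <<'E'
from workcell import arm, imaging
import cv2,numpy as np,pickle
s=arm.read_state();print(s, arm.tcp_to_grasp)
for n in ['scene','top']:
    d=imaging.get_image(n);pickle.dump(d,open(n+'0.pkl','wb'))
    cv2.imwrite(f'pics/{n}0.png',d['pixels'][:,:,::-1]);print(n,d['fx'],d['cx'],d['cy'],d['camera_from_world'])
E
```

```text
pics
{'t': 0.0, 'qpos': array([-1.32779307e+00,  1.16489205e-01,  1.44225195e+00, -9.33492901e-07,
        1.58401583e+00, -3.77920158e-02]), 'joint_vel': array([ 9.01883537e-04,  1.41831434e-05,  3.01643129e-04,  7.67660655e-04,
       -3.41669738e-04, -1.28115215e-03]), 'tau': array([-1.42750239e-03, -7.21270895e+01, -6.22607231e+01,  7.78309861e-02,
        2.39423127e-02, -1.38090736e-04]), 'tcp_pos': array([ 0.18702655, -0.64846101,  0.30201123]), 'ee_rot': array([-1.32828932,  1.00054318, -0.99904002]), 'contact_force': array([ 0.21118838,  0.03138216, -0.89422734]), 'torque': array([-0.03094593,  0.00767791,  0.01676557]), 'finger_gap': 0.0927603863281462} 0.0653
scene 461.824961038141 323.1149709296524 202.08219436609505 [[ 0.38605445  0.92239071  0.01254364 -0.23548704]
 [ 0.73115044 -0.29766556 -0.61385197 -0.36585224]
 [-0.56247755  0.24615157 -0.78932149  1.31276166]
 [ 0.          0.          0.          1.        ]]
top 445.82029114977615 321.1780981548195 197.50544162572874 [[ 2.04460795e-02 -9.99778161e-01  5.05829538e-03  4.84710444e-02]
 [-9.74591041e-01 -2.10592354e-02 -2.22999575e-01  5.43170789e-01]
 [ 2.23056629e-01 -3.70302326e-04 -9.74805418e-01  1.00640815e+00]
 [ 0.00000000e+00  0.00000000e+00  0.00000000e+00  1.00000000e+00]]
```

View pics/scene0.png

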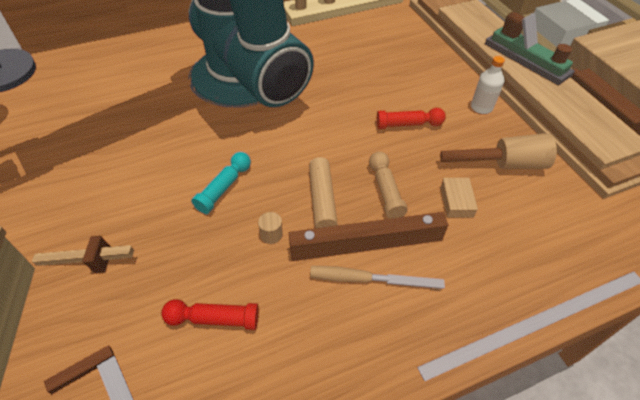

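View pics/top0.png

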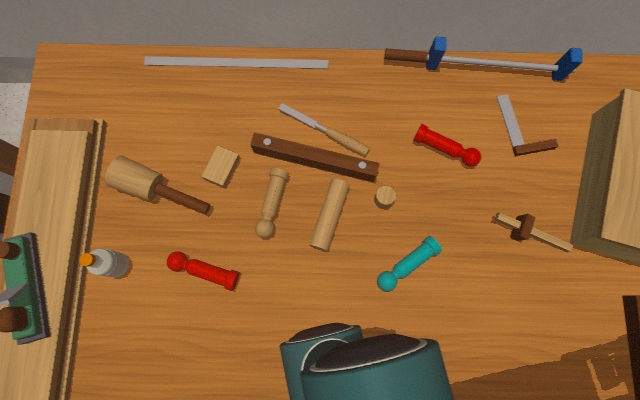

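The scene and top views agree. In the top view the light-wood post has its ball at about (265,228) and its foot at (279,172). The stop runs from (251,143) to (378,172), the blank is at (330,215), and the stub is at (386,196). Next I'll measure them.

```bash
cat > h.py <<'E'
import numpy as np,cv2,pickle
def world(d):
    v,u=np.mgrid[0:400,0:640]; z=d['range_z']
    p=np.stack([(u-d['cx'])/d['fx']*z,(v-d['cy'])/d['fy']*z,z,np.ones_like(z)],-1)
    return (p@np.linalg.inv(d['camera_from_world']).T)[...,:3]
def ray(d,u,v,h):
    M=np.linalg.inv(d['camera_from_world']);o=M[:3,3];r=M[:3,:3]@[(u-d['cx'])/d['fx'],(v-d['cy'])/d['fy'],1]
    return o+r*(h-o[2])/r[2]
E
python3 - <<'E'
from h import *
d=pickle.load(open('top0.pkl','rb'));W=world(d)
print('table z',np.median(W[300:330,150:250,2]))
m=((W[...,2]>0.008)&(d['range_z']>0)).astype(np.uint8)
n,l,st,c=cv2.connectedComponentsWithStats(m)
for i in range(1,n):
    if 100<st[i,4]<6000:
        P=W[l==i];print(i,st[i],c[i].round(),'zmax',np.percentile(P[:,2],98).round(4),P.mean(0).round(3))
def pca(i,zmin):
    P=W[(l==i)&(W[...,2]>zmin)];c0=P.mean(0);u,s,vt=np.linalg.svd(P[:,:2]-c0[:2],full_matrices=False)
    a=vt[0];t=(P[:,:2]-c0[:2])@a;w=(P[:,:2]-c0[:2])@[-a[1],a[0]]
    return c0,a,t,w,P
for (u,v,zm) in [(270,205,.01),(315,157,.052),(330,215,.01)]:
    i=l[v,u];c0,a,t,w,P=pca(i,zm)
    print(u,v,i,c0.round(4),a.round(4),np.degrees(np.arctan2(a[1],a[0])).round(2),np.percentile(t,[0,.5,99.5,100]).round(4),np.percentile(w,[0,.5,99.5,100]).round(4))
i=l[205,270];c0,a,t,w,P=pca(i,.01)
for k in np.arange(t.min(),t.max(),.01):
    q=(t>=k)&(t<k+.01);print(round(k,3),q.sum(),w[q].min().round(4),w[q].max().round(4),P[q,2].max().round(4))
# edge rays of stop
for d_,s in ((d,'top'),):
    big=cv2.resize(d['pixels'][120:260,230:420],None,fx=4,fy=4,interpolation=cv2.INTER_CUBIC);cv2.imwrite('pics/crop0.png',big[:,:,::-1])
E
```

```text
table z 0.00011281238081106704
1 [ 385   36  198   44 2252] [485.  59.] zmax 0.103 [ 0.922 -0.358  0.053]
13 [279 103  91  53 817] [328. 131.] zmax 0.0307 [0.728 0.047 0.021]
25 [505 114  54  42 667] [528. 141.] zmax 0.0232 [ 0.713 -0.47   0.016]
29 [ 413  124   69   43 1062] [448. 146.] zmax 0.0497 [ 0.688 -0.255  0.039]
31 [ 251  133  129   49 2492] [315. 157.] zmax 0.065 [0.647 0.078 0.052]
32 [202 145  38  43 944] [221. 166.] zmax 0.0357 [0.624 0.313 0.03 ]
35 [ 105  155  106   59 2304] [147. 184.] zmax 0.0823 [0.568 0.481 0.06 ]
38 [ 255  168   34   70 1112] [271. 202.] zmax 0.0488 [0.534 0.181 0.039]
40 [ 310  179   40   72 1389] [330. 214.] zmax 0.0499 [0.506 0.039 0.042]
41 [375 186  21  23 368] [385. 197.] zmax 0.0542 [ 0.551 -0.095  0.046]
46 [ 378  236   65   55 1201] [409. 263.] zmax 0.0495 [ 0.392 -0.152  0.04 ]
49 [ 167  251   73   40 1215] [203. 270.] zmax 0.0488 [0.366 0.335 0.039]
52 [624 295  16 105 988] [634. 335.] zmax 0.0514 [ 0.239 -0.672  0.027]
270 205 38 [0.5336 0.181  0.0393] [-0.9776  0.2106] 167.84 [-0.0853 -0.0844  0.0861  0.0876] [-0.0257 -0.0238  0.0209  0.0214]
315 157 31 [0.6509 0.0775 0.0601] [0.2297 0.9733] 76.72 [-0.1584 -0.1565  0.1595  0.1609] [-0.02   -0.0189  0.0169  0.0175]
330 215 40 [0.5055 0.0388 0.0423] [-0.9536  0.3012] 162.47 [-0.0902 -0.0886  0.084   0.0843] [-0.0248 -0.0242  0.0228  0.0229]
-0.085 74 -0.0257 0.0211 0.0509
-0.075 86 -0.0254 0.0209 0.0524
-0.065 63 -0.0218 0.0166 0.0484
-0.055 60 -0.02 0.0164 0.0469
-0.045 59 -0.021 0.0164 0.0458
-0.035 62 -0.021 0.0158 0.0471
-0.025 60 -0.02 0.0166 0.0452
-0.015 64 -0.0203 0.0168 0.0466
-0.005 62 -0.0202 0.0163 0.0478
0.005 62 -0.0205 0.0162 0.0466
0.015 62 -0.0201 0.0165 0.0459
0.025 61 -0.0208 0.0153 0.0463
0.035 39 -0.0126 0.0101 0.0379
0.045 54 -0.0205 0.0193 0.0464
0.055 76 -0.0246 0.0214 0.0497
0.065 83 -0.0246 0.0209 0.0493
0.075 70 -0.022 0.0179 0.0475
0.085 15 -0.012 0.0104 0.0401
```

View pics/crop0.png

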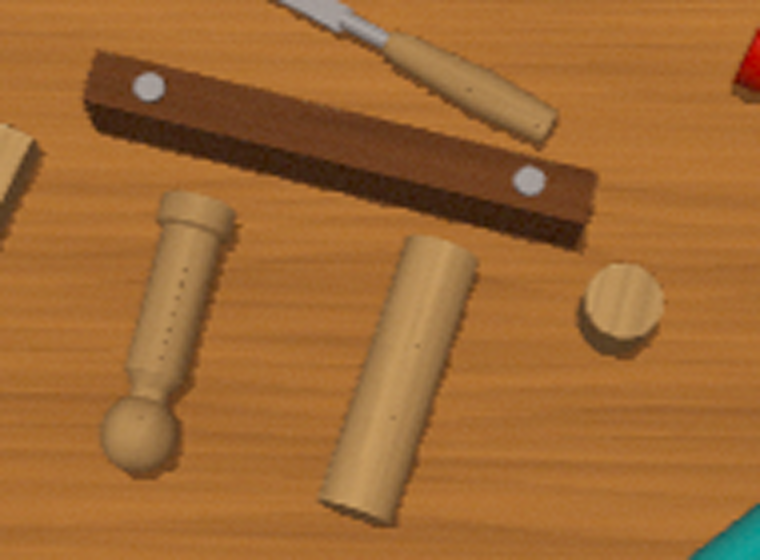

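```bash
cat >> h.py <<'E'
from scipy.spatial.transform import Rotation as Rot
n=np.array([.9733,-.2297,0]); ys=np.array([.2297,.9733,0]); O=np.array([.6350,.0815,0])
def S(p): p=np.asarray(p)-O; return np.array([p@n,p@ys,p[2]])
def rep():
    from workcell import arm
    s=arm.read_state();R=Rot.from_rotvec(s['ee_rot']).as_matrix();g=s['tcp_pos']+R[:,1]*arm.tcp_to_grasp
    print('t',round(s['t'],2),'grasp world',g.round(4),'stop',S(g).round(4),'F stop',[round(float(s['contact_force']@k),2) for k in (n,ys,[0,0,1])],'gap',round(s['finger_gap'],4),'q',s['qpos'].round(2))
    print(R.round(4)); return s,R,g
E
python3 - <<'E'
from h import *
s,R,g=rep()
tgt=np.column_stack([ys,[0,0,-1],np.cross(ys,[0,0,-1])])
for sg in (1,-1):
    T=tgt*np.array([sg,1,sg]); print('rotvec tool',Rot.from_matrix(R.T@T).as_rotvec().round(4))
d=pickle.load(open('top0.pkl','rb'))
# ball by ray of its outline centre, foot/stop edges by rays
for nm,u,v,h in [('ball',265,228,.024),('stop front-top L',251.5,144.5,.06),('front-top R',375.5,176,.06),('front bot L',254,153,0),('front bot R',374.5,182.5,0)]:
    p=ray(d,u,v,h);print(nm,p.round(4),S(p).round(4))
print('foot',S([.6181,.1649,.024]),'ball',S([.533-.063*.9776,.1832+.063*.2106,.024]))
e=pickle.load(open('scene0.pkl','rb'));W=world(e)
m=(W[...,2]>.01)&(abs(W[...,0]-.533)<.1)&(abs(W[...,1]-.181)<.045)&(W[...,2]<.055)
P=np.array([S(p) for p in W[m]]);P=P[P[:,0]<-.02]
for k in np.arange(-.22,-.02,.015):
    q=(P[:,0]>=k)&(P[:,0]<k+.015)
    if q.sum()>3: print(k.round(3),q.sum(),P[q,1].min().round(4),P[q,1].max().round(4),P[q,2].max().round(4))
E
```

```text
t 0.1 grasp world [ 0.187  -0.6484  0.2368] stop [-0.2684 -0.8133  0.2368] F stop [-0.15, -0.34, -0.2] gap 0.0931 q [-1.33  0.12  1.44 -0.    1.58 -0.04]
[[ 2.772e-01 -3.000e-04  9.608e-01]
 [-9.608e-01  1.000e-03  2.772e-01]
 [-1.000e-03 -1.000e+00  0.000e+00]]
rotvec tool [-1.300e-03 -2.629e+00 -3.000e-04]
rotvec tool [ 2.000e-04  5.126e-01 -1.000e-03]
ball [0.4713 0.1954 0.024 ] [-0.1855  0.0732  0.024 ]
stop front-top L [0.6725 0.2342 0.06  ] [0.0014 0.1572 0.06  ]
front-top R [ 0.5987 -0.0708  0.06  ] [-0.0004 -0.1566  0.06  ]
front bot L [0.6706 0.2364 0.    ] [-0.0009  0.159   0.    ]
front bot R [ 0.5983 -0.0756  0.    ] [ 0.0004 -0.1614  0.    ]
foot [-0.03560575  0.07729129  0.024     ] ball [-0.18562908  0.07432181  0.024     ]
-0.205 28 0.0538 0.0902 0.0469
-0.19 116 0.0522 0.0983 0.0502
-0.175 143 0.0547 0.0949 0.0477
-0.16 36 0.0595 0.0942 0.0436
-0.145 87 0.058 0.0958 0.046
-0.13 87 0.058 0.0943 0.0456
-0.115 95 0.0586 0.095 0.0455
-0.1 96 0.0592 0.0956 0.0456
-0.085 92 0.0593 0.096 0.0444
-0.07 90 0.0597 0.0947 0.0456
-0.055 104 0.0555 0.1008 0.0501
-0.04 230 0.0554 0.1025 0.0502
```

Run:
```python
from h import *
s,R,g=rep()
tgt=np.column_stack([ys,[0,0,-1],np.cross(ys,[0,0,-1])]);print(tgt)
goal=O+n*-.1856+ys*.0745; D=goal-g; D[2]=0
N=36; r=-2.629/N
A=np.zeros((2,2));Rk=R.copy();path=[]
for k in range(N):
    A+=Rk[:2][:,[0,2]];Rk=Rk@Rot.from_rotvec([0,r,0]).as_matrix()
x=np.linalg.solve(A,D[:2]);print(r,x,np.hypot(*x))
Rk=R.copy();p=g[:2].copy()
for k in range(N):
    p=p+Rk[:2][:,[0,2]]@x;Rk=Rk@Rot.from_rotvec([0,r,0]).as_matrix()
    if k%6==5:print(p.round(3),np.hypot(*p).round(3))
```

```text
t 0.1 grasp world [ 0.187  -0.6484  0.2368] stop [-0.2684 -0.8133  0.2368] F stop [-0.15, -0.34, -0.2] gap 0.0931 q [-1.33  0.12  1.44 -0.    1.58 -0.04]
[[ 2.772e-01 -3.000e-04  9.608e-01]
 [-9.608e-01  1.000e-03  2.772e-01]
 [-1.000e-03 -1.000e+00  0.000e+00]]
[[ 0.2297  0.     -0.9733]
 [ 0.9733  0.      0.2297]
 [ 0.     -1.      0.    ]]
-0.07302777777777777 [0.01035247 0.03201724] 0.03364932631165144
[ 0.385 -0.618] 0.728
[ 0.552 -0.507] 0.749
[ 0.655 -0.336] 0.736
[ 0.676 -0.136] 0.69
[0.611 0.053] 0.613
[0.471 0.197] 0.511
```

>>> servo_tool(
  delta_pos=[
    [0.0104, 0, 0.032],
    [0.0104, 0, 0.032],
    [0.0104, 0, 0.032],
    [0.0104, 0, 0.032],
    [0.0104, 0, 0.032],
    [0.0104, 0, 0.032],
    [0.0104, 0, 0.032],
    [0.0104, 0, 0.032],
    [0.0104, 0, 0.032],
    [0.0104, 0, 0.032],
    [0.0104, 0, 0.032],
    [0.0104, 0, 0.032],
  ],
  dr=[
    [0, -0.073, 0],
    [0, -0.073, 0],
    [0, -0.073, 0],
    [0, -0.073, 0],
    [0, -0.073, 0],
    [0, -0.073, 0],
    [0, -0.073, 0],
    [0, -0.073, 0],
    [0, -0.073, 0],
    [0, -0.073, 0],
    [0, -0.073, 0],
    [0, -0.073, 0],
  ],
  grip=1,
)

```text
t: 1.1
tcp_pos: [0.5532, -0.5068, 0.302]
ee_rot: [-1.546, 0.323, -0.321]
contact_force: [0.3, -0.7, -0.1]
finger_gap: 0.0929
```

>>> servo_tool(
  delta_pos=[
    [0.0104, 0, 0.032],
    [0.0104, 0, 0.032],
    [0.0104, 0, 0.032],
    [0.0104, 0, 0.032],
    [0.0104, 0, 0.032],
    [0.0104, 0, 0.032],
    [0.0104, 0, 0.032],
    [0.0104, 0, 0.032],
    [0.0104, 0, 0.032],
    [0.0104, 0, 0.032],
    [0.0104, 0, 0.032],
    [0.0104, 0, 0.032],
  ],
  dr=[
    [0, -0.073, 0],
    [0, -0.073, 0],
    [0, -0.073, 0],
    [0, -0.073, 0],
    [0, -0.073, 0],
    [0, -0.073, 0],
    [0, -0.073, 0],
    [0, -0.073, 0],
    [0, -0.073, 0],
    [0, -0.073, 0],
    [0, -0.073, 0],
    [0, -0.073, 0],
  ],
)

```text
t: 2.1
tcp_pos: [0.6774, -0.1358, 0.3021]
ee_rot: [-1.539, -0.365, 0.366]
contact_force: [0.9, 0.1, 1.4]
finger_gap: 0.0931
```

>>> servo_tool(
  delta_pos=[
    [0.0104, 0, 0.032],
    [0.0104, 0, 0.032],
    [0.0104, 0, 0.032],
    [0.0104, 0, 0.032],
    [0.0104, 0, 0.032],
    [0.0104, 0, 0.032],
    [0.0104, 0, 0.032],
    [0.0104, 0, 0.032],
    [0.0104, 0, 0.032],
    [0.0104, 0, 0.032],
    [0.0104, 0, 0.032],
    [0.0104, 0, 0.032],
  ],
  dr=[
    [0, -0.073, 0],
    [0, -0.073, 0],
    [0, -0.073, 0],
    [0, -0.073, 0],
    [0, -0.073, 0],
    [0, -0.073, 0],
    [0, -0.073, 0],
    [0, -0.073, 0],
    [0, -0.073, 0],
    [0, -0.073, 0],
    [0, -0.073, 0],
    [0, -0.073, 0],
  ],
)

```text
t: 3.1
tcp_pos: [0.472, 0.197, 0.3023]
ee_rot: [-1.309, -1.038, 1.039]
contact_force: [0.3, 0.8, 0.4]
finger_gap: 0.0928
```

>>> servo_tool(
  delta_pos=[
    [0, 0, 0],
    [0, 0, 0],
  ],
  dr=[
    [0, 0, 0],
    [0, 0, 0],
  ],
)

```text
t: 3.27
tcp_pos: [0.4724, 0.1968, 0.303]
ee_rot: [-1.31, -1.038, 1.037]
contact_force: [0.3, -1.0, -0.5]
finger_gap: 0.0929
```

Run:
```python
from h import *
s,R,g=rep()
tgt=np.column_stack([ys,[0,0,-1],np.cross(ys,[0,0,-1])])
print(Rot.from_matrix(R.T@tgt).as_rotvec().round(4),'tool shift',(tgt.T@(O+n*-.1856+ys*.0745-g+[0,0,.024])).round(4))
from workcell import imaging
d=imaging.get_image('wrist');cv2.imwrite('pics/w1.png',d['pixels'][:,:,::-1])
```

```text
t 3.27 grasp world [0.4724 0.1968 0.2377] stop [-0.1847  0.0749  0.2377] F stop [0.5, -0.9, -0.51] gap 0.0929 q [ 0.34 -0.25  1.79 -0.    1.6  -0.99]
[[ 2.289e-01  7.000e-04 -9.734e-01]
 [ 9.734e-01  2.000e-04  2.289e-01]
 [ 3.000e-04 -1.000e+00 -6.000e-04]]
[0.0006 0.0008 0.0003] tool shift [-0.0004  0.2137  0.0009]
```

View pics/w1.png

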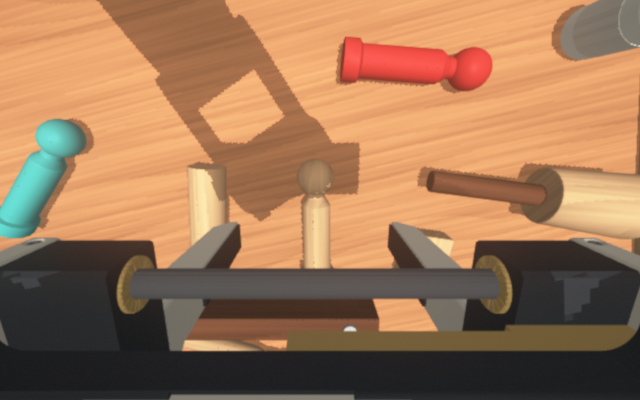

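The wrist view shows the ball at (315,178), midway between the open fingers. The blank and the mallet are clear of the fingers, so I'll lower straight down.

>>> servo_tool(
  delta_pos=[
    [0, 0.02, 0.001],
    [0, 0.025, 0],
    [0, 0.025, 0],
    [0, 0.025, 0],
    [0, 0.025, 0],
    [0, 0.025, 0],
    [0, 0.025, 0],
    [0, 0.02, 0],
    [0, 0.015, 0],
    [0, 0.0065, 0],
    [0, 0, 0],
    [0, 0, 0],
  ],
  dr=[
    [0, 0, 0],
    [0, 0, 0],
    [0, 0, 0],
    [0, 0, 0],
    [0, 0, 0],
    [0, 0, 0],
    [0, 0, 0],
    [0, 0, 0],
    [0, 0, 0],
    [0, 0, 0],
    [0, 0, 0],
    [0, 0, 0],
  ],
)

```text
t: 4.32
tcp_pos: [0.4729, 0.1959, 0.0916]
ee_rot: [-1.311, -1.035, 1.035]
contact_force: [-0.3, 0.2, 0.8]
finger_gap: 0.0934
```

>>> servo_tool(
  delta_pos=[
    [0, 0, 0],
    [0, 0, 0],
    [0, 0, 0],
    [0, 0, 0],
    [0, 0, 0],
    [0, 0, 0],
    [0, 0, 0],
    [0, 0, 0],
  ],
  dr=[
    [0, 0, 0],
    [0, 0, 0],
    [0, 0, 0],
    [0, 0, 0],
    [0, 0, 0],
    [0, 0, 0],
    [0, 0, 0],
    [0, 0, 0],
  ],
  grip=-1,
  grip_force=10,
)

```text
t: 4.98
tcp_pos: [0.4723, 0.1963, 0.0913]
ee_rot: [-1.31, -1.036, 1.036]
contact_force: [0.2, 0.1, -0.4]
finger_gap: 0.0473
```

Run:
```python
from h import *
s,R,g=rep()
from workcell import imaging
d=imaging.get_image('top');pickle.dump(d,open('top1.pkl','wb'));cv2.imwrite('pics/t1.png',cv2.resize(d['pixels'][100:300,170:430],None,fx=3,fy=3)[:,:,::-1])
```

```text
t 4.98 grasp world [0.4723 0.1963 0.026 ] stop [-0.1847  0.0744  0.026 ] F stop [0.19, 0.15, -0.37] gap 0.0473 q [ 0.34 -0.1   2.01  0.    1.23 -0.99]
[[ 2.307e-01  1.000e-04 -9.730e-01]
 [ 9.730e-01  1.000e-04  2.307e-01]
 [ 1.000e-04 -1.000e+00 -0.000e+00]]
```

View pics/t1.png

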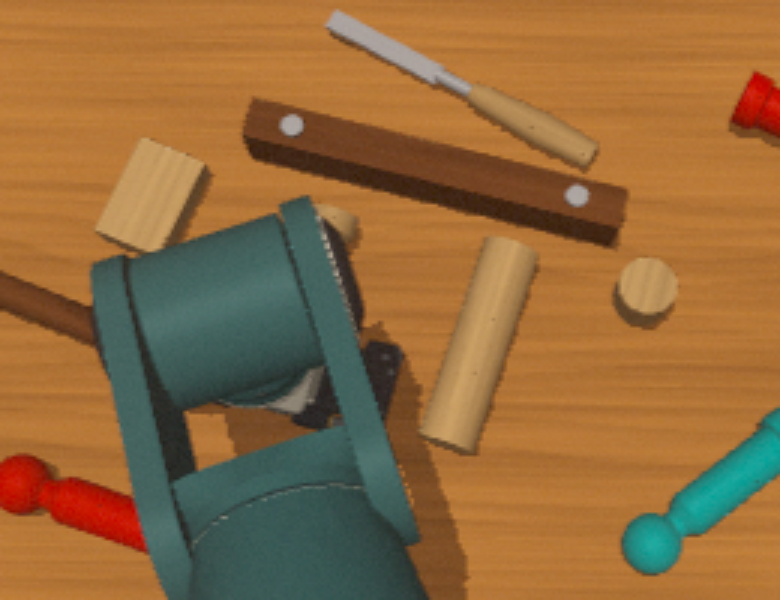

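The grip is at 47.3 mm, on the ball. The top view shows the foot collar at (340,225), short of the stop, and the blank hasn't moved. Now I'll slide the post towards the stop.

>>> servo_tool(
  delta_pos=[
    [0.0003, 0, -0.003],
    [0.0003, 0, -0.003],
    [0.0003, 0, -0.003],
    [0.0003, 0, -0.003],
    [0.0003, 0, -0.003],
    [0.0003, 0, -0.003],
    [0.0003, 0, -0.003],
    [0.0003, 0, -0.003],
    [0.0003, 0, -0.003],
    [0.0003, 0, -0.003],
    [0, 0, 0],
  ],
  dr=[
    [0, 0, 0],
    [0, 0, 0],
    [0, 0, 0],
    [0, 0, 0],
    [0, 0, 0],
    [0, 0, 0],
    [0, 0, 0],
    [0, 0, 0],
    [0, 0, 0],
    [0, 0, 0],
    [0, 0, 0],
  ],
)

```text
t: 5.95
tcp_pos: [0.5028, 0.1922, 0.0913]
ee_rot: [-1.311, -1.036, 1.036]
contact_force: [1.9, 0.2, 0.7]
finger_gap: 0.0475
```

>>> servo_tool(
  delta_pos=[
    [0, 0, -0.001],
    [0, 0, -0.001],
    [0, 0, -0.001],
    [0, 0, -0.001],
  ],
  dr=[
    [0, 0, 0],
    [0, 0, 0],
    [0, 0, 0],
    [0, 0, 0],
  ],
)

```text
t: 6.28
tcp_pos: [0.5061, 0.1914, 0.0912]
ee_rot: [-1.31, -1.036, 1.036]
contact_force: [-1.3, 1.6, 1.3]
finger_gap: 0.0472
```

Run:
```python
from h import *
s,R,g=rep()
```

```text
t 6.28 grasp world [0.506  0.1914 0.0259] stop [-0.1508  0.0773  0.0259] F stop [-1.66, 1.22, 1.27] gap 0.0472 q [ 0.31 -0.03  1.95  0.    1.22 -1.02]
[[ 2.306e-01 -1.000e-04 -9.730e-01]
 [ 9.730e-01 -0.000e+00  2.306e-01]
 [-0.000e+00 -1.000e+00  1.000e-04]]
```

>>> servo_tool(
  delta_pos=[
    [0, 0, -0.001],
    [0, 0, -0.001],
    [0, 0, 0],
  ],
  dr=[
    [0, 0, 0],
    [0, 0, 0],
    [0, 0, 0],
  ],
)

```text
t: 6.53
tcp_pos: [0.5079, 0.191, 0.0912]
ee_rot: [-1.31, -1.035, 1.036]
contact_force: [-4.5, 0.5, 2.3]
finger_gap: 0.0477
```

Run:
```python
from h import *
s,R,g=rep()
```

```text
t 6.53 grasp world [0.5078 0.191  0.0259] stop [-0.1489  0.0773  0.0259] F stop [-4.45, -0.58, 2.27] gap 0.0477 q [ 0.31 -0.03  1.95  0.    1.22 -1.03]
[[ 2.308e-01 -9.000e-04 -9.730e-01]
 [ 9.730e-01  2.000e-04  2.308e-01]
 [-0.000e+00 -1.000e+00  9.000e-04]]
```

>>> servo_tool(
  delta_pos=[
    [0, 0, -0.001],
    [0, 0, -0.0005],
    [0, 0, 0],
  ],
  dr=[
    [0, 0, 0],
    [0, 0, 0],
    [0, 0, 0],
  ],
)

```text
t: 6.78
tcp_pos: [0.5088, 0.1908, 0.091]
ee_rot: [-1.309, -1.035, 1.037]
contact_force: [-9.6, 3.2, 5.1]
finger_gap: 0.0472
```

Run:
```python
from h import *
s,R,g=rep()
from workcell import imaging
for n_ in ('scene','top'):
    d=imaging.get_image(n_);pickle.dump(d,open(n_+'2.pkl','wb'))
    c=d['pixels'][120:270,260:480] if n_=='scene' else d['pixels'][130:230,230:400]
    cv2.imwrite(f'pics/{n_}2.png',cv2.resize(c,None,fx=3.5,fy=3.5,interpolation=cv2.INTER_CUBIC)[:,:,::-1])
```

```text
t 6.78 grasp world [0.5086 0.1908 0.0257] stop [-0.1481  0.0774  0.0257] F stop [-10.06, 0.93, 5.1] gap 0.0472 q [ 0.31 -0.03  1.95  0.    1.23 -1.03]
[[ 2.306e-01 -2.300e-03 -9.731e-01]
 [ 9.731e-01  3.000e-04  2.306e-01]
 [-2.000e-04 -1.000e+00  2.300e-03]]
```

View pics/scene2.png

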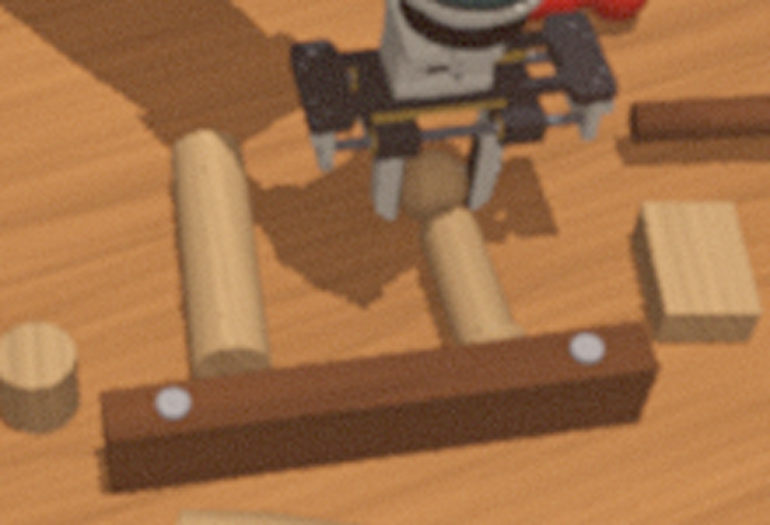

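View pics/top2.png

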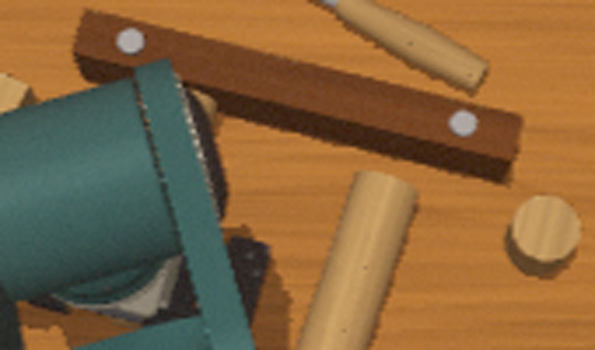

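Contact is confirmed: about 10 N of reaction along the stop normal, and the scene view shows the foot hidden behind the stop edge with the post square to it. I'll ease off and raise the ball in stages along the ladder path, with the foot's upper edge on the stop face and its lower edge on the bench.

>>> servo_tool(
  delta_pos=[
    [0, 0, 0.001],
    [0, 0, 0.001],
    [0, -0.0065, 0.0005],
    [0, -0.0065, 0.0005],
    [0, -0.0065, 0.0005],
    [0, -0.006, 0.0003],
    [0, -0.006, -0.0005],
    [0, -0.006, -0.0007],
    [0, -0.006, -0.0007],
    [0, -0.006, -0.0008],
    [0, 0, 0],
  ],
  dr=[
    [0, 0, 0],
    [0, 0, 0],
    [0, 0, 0],
    [0, 0, 0],
    [0, 0, 0],
    [0, 0, 0],
    [0, 0, 0],
    [0, 0, 0],
    [0, 0, 0],
    [0, 0, 0],
    [0, 0, 0],
  ],
)

```text
t: 7.8
tcp_pos: [0.509, 0.1909, 0.1422]
ee_rot: [-1.311, -1.037, 1.035]
contact_force: [0.4, 0.4, -0.9]
finger_gap: 0.0473
```

```bash
cat > look.py <<'E'
from h import *
import sys
s,R,g=rep()
from workcell import imaging
d=imaging.get_image('scene');k=sys.argv[1];pickle.dump(d,open(f's{k}.pkl','wb'))
c=d['pixels'][70:270,280:480]
cv2.imwrite(f'pics/s{k}.png',cv2.resize(c,None,fx=3,fy=3,interpolation=cv2.INTER_CUBIC)[:,:,::-1])
E
python3 look.py 3
```

```text
t 7.8 grasp world [0.509  0.1909 0.0769] stop [-0.1477  0.0776  0.0769] F stop [0.28, 0.47, -0.93] gap 0.0473 q [ 0.31 -0.08  1.91  0.    1.31 -1.03]
[[ 2.308e-01  1.500e-03 -9.730e-01]
 [ 9.730e-01  5.000e-04  2.308e-01]
 [ 8.000e-04 -1.000e+00 -1.300e-03]]
```

View pics/s3.png

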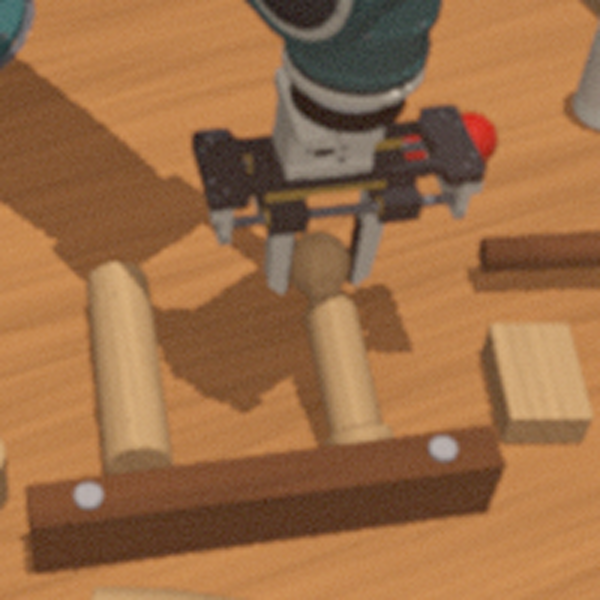

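The scene view shows the post tilted, with the ball in the fingers at (320,265), the collar still low against the stop at (362,435), and almost no contact force. I'll carry on.

>>> servo_tool(
  delta_pos=[
    [0, -0.0055, -0.0014],
    [0, -0.0055, -0.0016],
    [0, -0.0055, -0.002],
    [0, -0.0054, -0.0023],
    [0, -0.005, -0.0026],
    [0, -0.0048, -0.0028],
    [0, -0.0047, -0.003],
    [0, -0.0045, -0.0032],
    [0, -0.0043, -0.0036],
    [0, -0.004, -0.0038],
    [0, -0.0037, -0.004],
    [0, -0.0035, -0.0041],
  ],
  dr=[
    [0, 0, 0],
    [0, 0, 0],
    [0, 0, 0],
    [0, 0, 0],
    [0, 0, 0],
    [0, 0, 0],
    [0, 0, 0],
    [0, 0, 0],
    [0, 0, 0],
    [0, 0, 0],
    [0, 0, 0],
    [0, 0, 0],
  ],
)

```text
t: 8.85
tcp_pos: [0.5423, 0.1828, 0.1975]
ee_rot: [-1.31, -1.036, 1.036]
contact_force: [-0.0, -0.2, -1.4]
finger_gap: 0.0473
```

```bash
python3 look.py 4
```

```text
t 8.85 grasp world [0.5423 0.1828 0.1322] stop [-0.1135  0.0773  0.1322] F stop [0.01, -0.16, -1.43] gap 0.0473 q [ 0.28 -0.06  1.79  0.    1.41 -1.06]
[[ 0.2307 -0.     -0.973 ]
 [ 0.973  -0.      0.2307]
 [-0.     -1.      0.    ]]
```

View pics/s4.png

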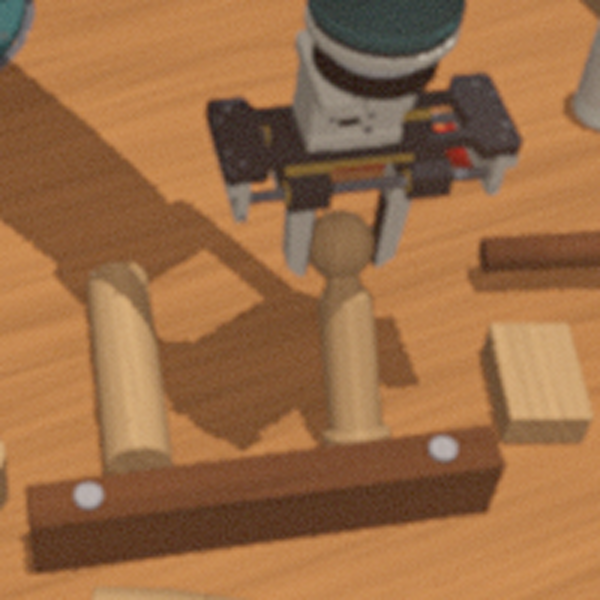

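The post is now at about 50°, swivelling freely in the grip. The ball is at (342,245) and the foot is still at the stop.

>>> servo_tool(
  delta_pos=[
    [0, -0.0032, -0.0045],
    [0, -0.003, -0.0047],
    [0, -0.0028, -0.0048],
    [0, -0.0026, -0.005],
    [0, -0.0022, -0.0053],
    [0, -0.002, -0.0054],
    [0, -0.0017, -0.0055],
    [0, -0.0014, -0.0057],
    [0, -0.0011, -0.006],
    [0, -0.0008, -0.006],
    [0, -0.0005, -0.006],
    [0, -0.0003, -0.0061],
  ],
  dr=[
    [0, 0, 0],
    [0, 0, 0],
    [0, 0, 0],
    [0, 0, 0],
    [0, 0, 0],
    [0, 0, 0],
    [0, 0, 0],
    [0, 0, 0],
    [0, 0, 0],
    [0, 0, 0],
    [0, 0, 0],
    [0, 0, 0],
  ],
)

```text
t: 9.9
tcp_pos: [0.6059, 0.1678, 0.2193]
ee_rot: [-1.311, -1.037, 1.036]
contact_force: [-1.7, 0.1, 5.0]
finger_gap: 0.0472
```

```bash
python3 look.py 5
```

```text
t 9.9 grasp world [0.6059 0.1678 0.154 ] stop [-0.0481  0.0773  0.154 ] F stop [-1.68, -0.3, 5.04] gap 0.0472 q [ 0.23  0.05  1.65  0.    1.44 -1.11]
[[ 2.306e-01  7.000e-04 -9.730e-01]
 [ 9.730e-01  2.000e-04  2.306e-01]
 [ 4.000e-04 -1.000e+00 -7.000e-04]]
```

View pics/s5.png

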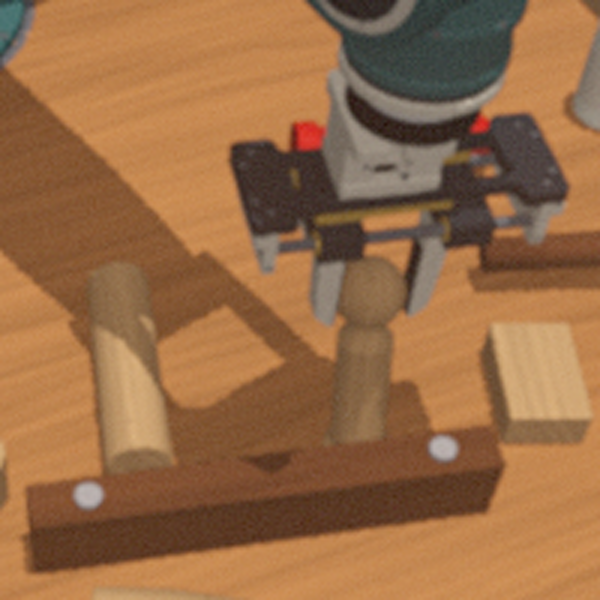

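>>> servo_tool(
  delta_pos=[
    [0, -0.0006, -0.002],
    [0, 0, -0.003],
    [0, 0, -0.003],
    [0, 0.0002, -0.003],
    [0, 0.0003, -0.003],
    [0, 0.0004, -0.003],
    [0, 0.0005, -0.003],
    [0, 0, 0],
    [0, 0, 0],
  ],
  dr=[
    [0, 0, 0],
    [0, 0, 0],
    [0, 0, 0],
    [0, 0, 0],
    [0, 0, 0],
    [0, 0, 0],
    [0, 0, 0],
    [0, 0, 0],
    [0, 0, 0],
  ],
)

```text
t: 10.7
tcp_pos: [0.6251, 0.1632, 0.2184]
ee_rot: [-1.311, -1.037, 1.035]
contact_force: [0.6, 0.8, 6.4]
finger_gap: 0.0477
```

```bash
python3 look.py 6
```

```text
t 10.7 grasp world [0.6252 0.1633 0.1531] stop [-0.0283  0.0773  0.1531] F stop [0.44, 0.95, 6.4] gap 0.0477 q [ 0.22  0.09  1.61 -0.    1.44 -1.12]
[[ 2.308e-01  1.100e-03 -9.730e-01]
 [ 9.730e-01  2.000e-04  2.308e-01]
 [ 4.000e-04 -1.000e+00 -1.000e-03]]
```

View pics/s6.png

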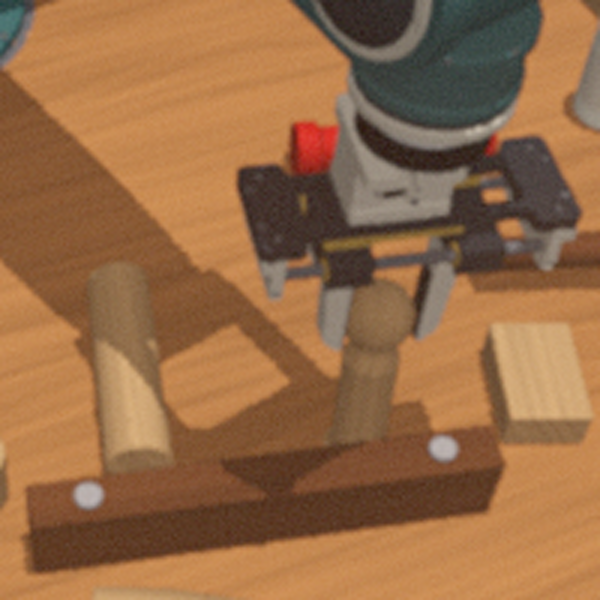

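>>> servo_tool(
  delta_pos=[
    [0, -0.0005, -0.0018],
    [0, 0, -0.0018],
    [0, 0, 0],
    [0, 0, 0],
  ],
  dr=[
    [0, 0, 0],
    [0, 0, 0],
    [0, 0, 0],
    [0, 0, 0],
  ],
)

```text
t: 11.08
tcp_pos: [0.6282, 0.1624, 0.2183]
ee_rot: [-1.31, -1.036, 1.036]
contact_force: [1.0, -0.4, 2.8]
finger_gap: 0.0472
```

```bash
python3 look.py 7
cat > lean.py <<'E'
from h import *
import sys
d=pickle.load(open(sys.argv[1],'rb'));W=world(d)
P=(W-O)@np.column_stack([n,ys,[0,0,1]])
px=d['pixels'].astype(int)
m=(abs(P[...,1]-.077)<.035)&(P[...,0]>-.13)&(P[...,0]<.03)&(P[...,2]>.065)&(P[...,2]<.18)
wood=(px[...,0]-px[...,2]>25)
m&=wood
for a in np.arange(.065,.18,.01):
    q=m&(P[...,2]>=a)&(P[...,2]<a+.01)
    if q.sum()>5: print(round(a,3),q.sum(),'y',np.percentile(P[q][:,1],[2,98]).round(4),np.percentile(P[q][:,1],[2,98]).mean().round(4),'x',np.percentile(P[q][:,0],[2,98]).round(4))
E
python3 lean.py s7.pkl
```

```text
t 11.08 grasp world [0.6282 0.1624 0.153 ] stop [-0.0252  0.0772  0.153 ] F stop [1.02, -0.14, 2.77] gap 0.0472 q [ 0.21  0.09  1.6  -0.    1.44 -1.12]
[[ 2.308e-01 -1.000e-04 -9.730e-01]
 [ 9.730e-01 -1.000e-04  2.308e-01]
 [-1.000e-04 -1.000e+00  1.000e-04]]
0.065 56 y [0.0606 0.0945] 0.0775 x [-0.0257 -0.0043]
0.075 61 y [0.0601 0.0927] 0.0764 x [-0.0249 -0.0049]
0.085 55 y [0.0597 0.0932] 0.0765 x [-0.026  -0.0067]
0.095 71 y [0.06   0.0922] 0.0761 x [-0.026  -0.0058]
0.105 73 y [0.0598 0.0932] 0.0765 x [-0.0332 -0.0062]
0.115 111 y [0.0615 0.0942] 0.0779 x [-0.033  -0.0095]
0.125 13 y [0.0528 0.1025] 0.0776 x [-0.0227 -0.0137]
0.135 46 y [0.0461 0.1108] 0.0785 x [-0.0203 -0.0041]
0.145 97 y [0.0438 0.1112] 0.0775 x [-0.0211 -0.0028]
0.155 152 y [0.0474 0.1103] 0.0789 x [-0.0279 -0.0029]
0.165 244 y [0.0478 0.1033] 0.0756 x [-0.0363 -0.0084]
0.175 23 y [0.0438 0.107 ] 0.0754 x [-0.0343 -0.0142]
```

View pics/s7.png

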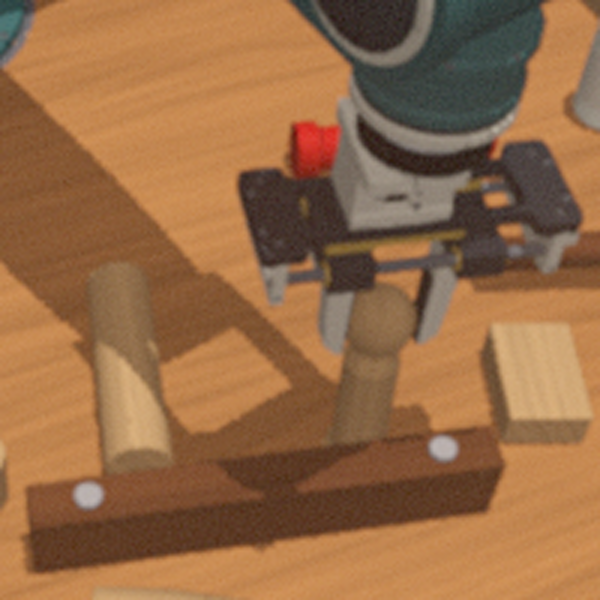

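The shaft's surface facing the camera is at x about -5 mm from z = 65 to 105 mm. That puts the axis about 24 mm off the stop face and vertical, so the post is upright against the stop. I'll release it, then check.

>>> servo_tool(
  delta_pos=[
    [0, 0, 0],
    [0, 0, 0],
    [0, 0, 0],
  ],
  dr=[
    [0, 0, 0],
    [0, 0, 0],
    [0, 0, 0],
  ],
  grip=0.25,
)

```text
t: 11.38
tcp_pos: [0.628, 0.1624, 0.2182]
ee_rot: [-1.31, -1.036, 1.036]
contact_force: [-0.4, 0.5, -0.1]
finger_gap: 0.0574
```

>>> servo_tool(
  delta_pos=[
    [0, 0, 0],
    [0, 0, 0],
    [0, 0, 0],
    [0, 0, 0],
    [0, 0, 0],
    [0, 0, 0],
  ],
  dr=[
    [0, 0, 0],
    [0, 0, 0],
    [0, 0, 0],
    [0, 0, 0],
    [0, 0, 0],
    [0, 0, 0],
  ],
  grip=1,
)

```text
t: 11.88
tcp_pos: [0.6281, 0.1624, 0.2185]
ee_rot: [-1.31, -1.036, 1.036]
contact_force: [0.3, -0.2, 0.5]
finger_gap: 0.0915
```

```bash
python3 look.py 8;python3 lean.py s8.pkl
```

```text
t 11.88 grasp world [0.6281 0.1624 0.1532] stop [-0.0253  0.0772  0.1532] F stop [0.33, -0.11, 0.46] gap 0.0915 q [ 0.21  0.09  1.6  -0.    1.45 -1.12]
[[ 0.2307 -0.     -0.973 ]
 [ 0.973  -0.      0.2307]
 [-0.     -1.      0.    ]]
0.065 57 y [0.0629 0.0949] 0.0789 x [-0.0237 -0.0032]
0.075 55 y [0.0626 0.0935] 0.078 x [-0.0258 -0.0029]
0.085 64 y [0.0626 0.0937] 0.0782 x [-0.0243 -0.0022]
0.095 58 y [0.0627 0.0939] 0.0783 x [-0.0246 -0.0033]
0.105 81 y [0.0628 0.0972] 0.08 x [-0.0295 -0.0028]
0.115 101 y [0.0647 0.0949] 0.0798 x [-0.029  -0.0053]
0.125 6 y [0.075  0.0819] 0.0785 x [-0.0123 -0.0094]
0.135 24 y [0.0605 0.0898] 0.0752 x [-0.0163 -0.0003]
0.145 82 y [0.0576 0.0999] 0.0788 x [-0.0239  0.0019]
0.155 161 y [0.0585 0.1007] 0.0796 x [-0.0339  0.0006]
0.165 229 y [0.0642 0.0975] 0.0808 x [-0.0363 -0.0045]
```

View pics/s8.png

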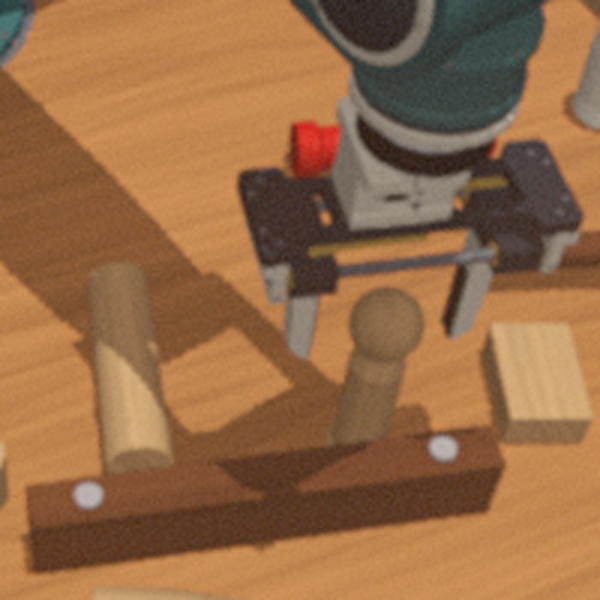

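The post stands free at (385,325), with the fingers open on both sides. I'll retract straight up.

>>> servo_tool(
  delta_pos=[
    [0, -0.005, 0],
    [0, -0.01, 0],
    [0, -0.02, 0],
    [0, -0.02, 0],
    [0, -0.02, 0],
    [0, -0.02, 0],
    [0, -0.02, 0],
    [0, -0.015, 0],
    [0, 0, 0],
  ],
  dr=[
    [0, 0, 0],
    [0, 0, 0],
    [0, 0, 0],
    [0, 0, 0],
    [0, 0, 0],
    [0, 0, 0],
    [0, 0, 0],
    [0, 0, 0],
    [0, 0, 0],
  ],
)

```text
t: 12.68
tcp_pos: [0.6284, 0.1625, 0.3529]
ee_rot: [-1.313, -1.04, 1.033]
contact_force: [-0.4, 0.1, 0.4]
finger_gap: 0.0931
```

>>> servo_tool(
  delta_pos=[
    [0, 0, 0.03],
    [0, 0, 0.03],
    [0, 0, 0.03],
    [0, 0, 0.03],
    [0, 0, 0.03],
    [0, 0, 0.02],
    [0, 0, 0],
    [0, 0, 0],
  ],
  dr=[
    [0, 0, 0],
    [0, 0, 0],
    [0, 0, 0],
    [0, 0, 0],
    [0, 0, 0],
    [0, 0, 0],
    [0, 0, 0],
    [0, 0, 0],
  ],
)

```text
t: 13.35
tcp_pos: [0.4621, 0.2018, 0.3484]
ee_rot: [-1.31, -1.037, 1.036]
contact_force: [0.5, 0.3, 0.5]
finger_gap: 0.0931
```

```bash
python3 look.py 9;python3 lean.py s9.pkl
python3 - <<'E'
from h import *
from workcell import imaging
d=imaging.get_image('top');W=world(d);cv2.imwrite('pics/t9.png',d['pixels'][:,:,::-1])
P=(W-O)@np.column_stack([n,ys,[0,0,1]])
m=(P[...,2]>.16)&(P[...,2]<.18)&(abs(P[...,1]-.077)<.04)&(abs(P[...,0]+.024)<.04)
print('ball top',m.sum(),P[m].mean(0).round(4) if m.any() else '', P[m][:,2].max() if m.any() else '')
m=(W[...,2]>.02)&(W[...,2]<.06)&(abs(W[...,0]-.5055)<.11)&(abs(W[...,1]-.0388)<.05);m[:, :310]&=False
print('blank',W[m].mean(0).round(4))
a=pickle.load(open('top0.pkl','rb'));W=world(a);m=(W[...,2]>.02)&(W[...,2]<.06)&(abs(W[...,0]-.5055)<.11)&(abs(W[...,1]-.0388)<.05);m[:, :310]&=False
print('blank before',W[m].mean(0).round(4))
E
```

```text
t 13.35 grasp world [0.4621 0.2019 0.2831] stop [-0.1959  0.0774  0.2831] F stop [0.42, 0.38, 0.49] gap 0.0931 q [ 0.36 -0.27  1.73 -0.    1.68 -0.98]
[[ 2.297e-01  6.000e-04 -9.733e-01]
 [ 9.733e-01  1.000e-04  2.297e-01]
 [ 3.000e-04 -1.000e+00 -6.000e-04]]
0.065 56 y [0.0622 0.0948] 0.0785 x [-0.0232 -0.0029]
0.075 57 y [0.0625 0.0937] 0.0781 x [-0.0248 -0.0036]
0.085 60 y [0.0627 0.0942] 0.0785 x [-0.0263 -0.0035]
0.095 60 y [0.0626 0.094 ] 0.0783 x [-0.0208 -0.0027]
0.105 82 y [0.0625 0.0975] 0.08 x [-0.0304 -0.0038]
0.115 102 y [0.065  0.0933] 0.0791 x [-0.0294 -0.0052]
0.135 22 y [0.0602 0.092 ] 0.0761 x [-0.016  -0.0003]
0.145 85 y [0.0576 0.098 ] 0.0778 x [-0.0258  0.0013]
0.155 159 y [0.0589 0.1005] 0.0797 x [-0.0338  0.0006]
0.165 227 y [0.0635 0.0966] 0.08 x [-0.0352 -0.0044]
ball top 250 [-0.0253  0.0759  0.1685] 0.1777374523470895
blank [0.507  0.0382 0.0425]
blank before [0.5072 0.0381 0.0424]
```

View pics/s9.png

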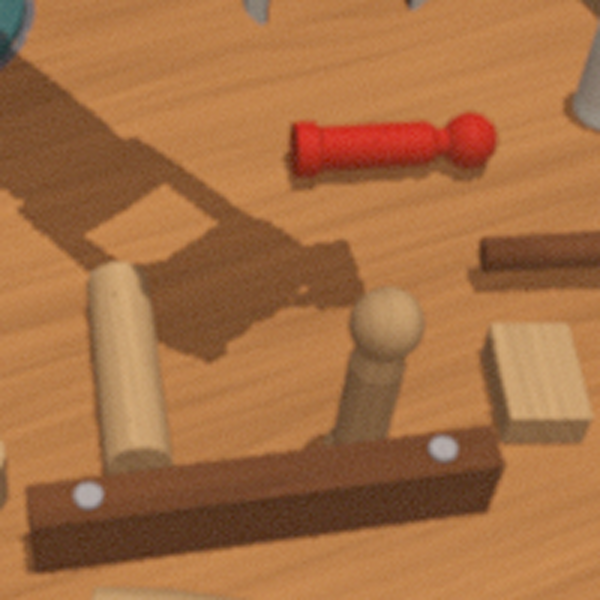

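View pics/t9.png

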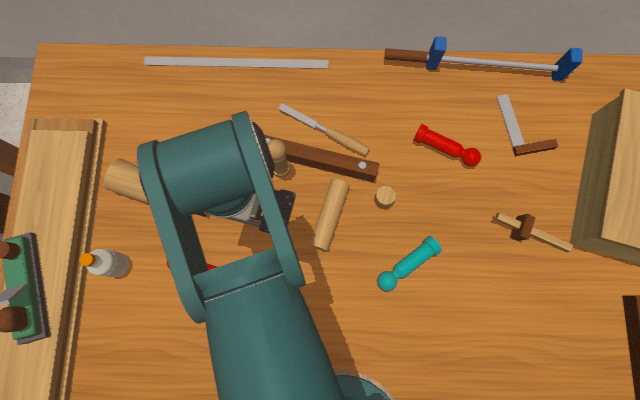

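The scene view shows the post upright with its ball on top, close against the stop, and nothing touching it (ball at (387,325)). The top view agrees (ball at (275,150)), and the blank hasn't moved, so I'm handing in.

```bash
python3 -c "
from workcell import arm
print(arm.close_job())"
```

```text
the job is handed in; nothing more can be done
None
```

The post is standing upright against the front of the stop with its ball on top, released, and the job is handed in at about 13.4 s of the 38 s allowed.

I gripped it by the ball and slid it along the bench until its foot pressed the stop, with about 10 N of reaction. I then raised the ball in stages with the foot down at the stop, opened the fingers and backed the arm away.

**Last checks**
- **Upright:** the shaft's surface stays at a constant distance from the stop over its visible height, so the post is vertical.
- **Close to the stop:** the post's axis is about 22–25 mm from the stop face; flush contact would be 24 mm. The remaining spread between views is 2–3 mm, about the camera calibration error, so I can't rule out a gap of a millimetre or so.
- **Blank:** it is within 0.3 mm of where it started.
- **Forces:** the highest reading at the end of any move was about 11 N, and the gripper is clear of everything.
- **Not seen directly:** the stop hides the foot from the scene camera, so I judged foot contact from the forces and the post's position.

No check failed.

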